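Set the tape length and feed a strip

ROBOT

A 6-joint arm with a two-finger parallel gripper is mounted at the origin on the work surface. World frame = base frame: x ahead of the robot, y to its left, z up, the work surface at z = 0. Lengths are in mm, angles in rad, forces in N, time in s.
With the tool pointing down it reaches from about 275 to 750 mm from the base axis. Payload 10.2 kg.
Tool frame: the origin (TCP) lies on the centre line of the jaws, within the pads' length; the fingertips stand 8 mm ahead of it and the grasp point (between the pads) lies 11 mm behind it; x points along the fingers, y is the direction in which the jaws open and shut, and the axes are right-handed (so a half turn about x gives the same grasp; the last joint's range is limited). The gripper opens to 85 mm and grips with 20 to 120 N. Pads are 22 mm wide; open, the fingers measure 114 mm over their backs; the gripper's body (76 mm by 85 mm) begins 54 mm behind the grasp point. The pads swing forward as they close: fully open they stand 13 mm farther back than shut.
Start: joints at [1.049, 0.313, 1.498, -0, 1.331, -0.223], TCP at [154.559, 501.74, 239.294] pointing down, gripper open.
Joint ranges: [-2.94, 2.94], [-0.97, 2.17], [0.19, 2.56], [-1.23, 4.37], [0.02, 3.11], [-2.88, 2.88]. Speed limits (rad/s): [2.39, 2.39, 3.01, 3.14, 3.14, 3.14].

INTERFACE

Orientations are given as a unit quaternion [w, x, y, z].
In Python, from rig import ctrl, vision, workorder gives the robot as it stands. The module is installed in compiled form; this text tells all that it offers.
- The arm moves only by the shell command python3 -m jog 'ROWS' [OPENING] [FORCE]. ROWS is JSON, a list that holds one entry, the list of rows, each a list of 6 numbers: the shift along the tool's x, y, z in m, then the turn, a rotation vector about the tool's x, y, z in rad. A call has 1 to 12 rows; each row shifts and turns the commanded pose from where the row before left it, along the tool's axes as they then stand; what a row does not reach is not made up. A row lasts 1/8 s, in which the tool goes at most 62.5 mm and 10.7 degrees, less where a joint would pass 70% of its speed; a pose out of reach is approached as far as the arm can. A call is refused whole if a number of a shift passes 0.0625 or a number of a turn 0.188, either way. A call with a gripper value outside its range is refused whole. OPENING is the closure in counts, from 0 (fully open) to 255 (shut), set as the call begins (- or left out, the last holds). The fingers move at their own pace and stop on an object; FORCE is the grip in N (left out, the last holds). Time passes only in rows, so rows that do not move let the fingers close. It gives the time, the measured TCP pose, the force and the opening at its end, in the units of the state.
- ctrl.sense(): the state, without advancing time (a new reading comes with each control period).
- vision.capture(name): name is "scene" or "top" or "wrist"; returns a dict with "image" (384x512x3 uint8, red, green, blue), "mtx" (3x3 intrinsics, pixels), "R" (3x3) and "t" (3): a world point X has camera coordinates R X + t; the wrist camera has in their place "hand_eye" (4x4, takes a point from camera to tool coordinates, whose origin is the TCP and whose axes are the tool frame's). Camera axes: x right, y down, z forward; pixel columns grow to the right and rows downward; lengths in mm; the calibration is good to about 2 mm. The wrist camera is an equidistant fisheye: a pixel r from the principal point sees the ray r / f radians off the axis. A picture is of the moment at which its call begins: read the wrist's pose just before it. There is no depth.
- workorder.finish_job(): hands the job in, once; it reports no verdict.
The state is a dict: "time_s": time; "joints": joint angles; "dq": joint speeds; "tau": joint torques, N m; "eef_pos": TCP position; "ee_rot": TCP orientation; "force": force on the tool from outside, world axes, zero at the start; "wrist_torque": the same for the moment, N m; "grip_width": opening from 0.0 (shut) to 1.0 (fully open).
Only numpy, scipy, OpenCV 4.12 (cv2) and the standard library are available. Lean on these libraries where they do the work, as an engineer would, in place of code of your own. Each camera call takes 0.05 s, during which the arm holds its last target.

TASK

Set the tape dispenser to its sixth length: with a fingertip, gently push the selector's pointer clockwise, click by click, until it rests at the sixth mark (counting the shortest mark, at the anticlockwise end, as the first). Only then press the feed button fully down with a fingertip and let it spring back. Leave the parcels, the spare roll and the glue bottle where they stand.

Things in the scene. Friction and masses are not known exactly. Their poses are not given: they have to be found in the camera images.
- dispenser: Electric tape dispenser fixed to the desk: pale grey box 180 (x) x 300 (y) x 75 mm high, flat top panel. Origin: centre of its underside; z up, -x its front. On the panel, in this frame: selector axis at x -5, y 70 mm; feed button at x -45, y -45; tape roll (110 mm across, 50 wide) at y -140 to -90, x -45 to 65, rising to 113 mm above the desk.
- selector (a joint): Selector angle, rad: 0 at the first mark, growing clockwise seen from above by 0.524 (30 degrees) a click; 2.618 at the sixth mark, 3.665 at the eighth; stops just beyond each end. A sprung detent pulls it to the nearest mark: past halfway it snaps on by itself and stays. About 3 to 5 N at 40 mm from the axis pushes it over. Starts at one of the first to fourth marks.
- selector_axis (a point): Point on the selector's turning axis at its top, 107 mm above the desk. Eight flat black marks lie round it on the panel, inner ends 55 mm from the axis, 30 degrees apart: from above, the first and shortest (8 mm) 105 degrees anticlockwise of the dispenser's +x, each next one clockwise and longer, up to 22 mm; the sixth 45 degrees clockwise of +x.
- pointer_tip (a point): Outer end of the black selector's pointer, on its top, 52 mm from the axis, 107 mm above the desk. Selector: a hub 48 mm across, 12 mm high, and one pointer bar 12 mm wide from 16 mm behind the axis to 52 mm ahead, with upright flanks from 8 to 32 mm above the panel (white line on top near the tip). Its x axis points along the pointer.
- feed (a joint): Travel of the feed button in m: 0 up, 0.006 fully down; a spring returns it, about 5 N holds it fully down.
- feed_top (a point): Centre of the top of the round black feed button, 28 mm across, standing in a grey housing on the panel.
- round_parcel: Bystander: loose upright kraft-paper cylinder, 72 mm across, 100 mm high; origin at the centre of its underside.
- box_parcel: Bystander: loose kraft-paper box 70 x 90 x 60 mm high; origin at the centre of its underside.
- spare_roll: Bystander: loose tape roll lying flat, 90 mm across, 48 mm high; origin at the centre of its underside.
- glue: Bystander: loose white glue bottle, 50 mm across, 130 mm high; origin at the centre of its underside.

How it is judged:
By the outcome, as a careful person would: the job done as asked, in the order asked, and still so for the second after the job is handed in, with the robot touching nothing.
It also fails if it takes over 54 s, if anything falls off the work surface, if the arm or the gripper's body presses on something with over 40 N, if the wrist force passes 120 N, or if a joint passes its speed limit or range.

## Working session

There is one attempt and no reset: what is moved stays moved. The work goes in short steps, Python scripts to look and compute and a shell command to move; the robot and the scene stay as the last step left them, time stands still between calls to the robot, and variables do not carry over. Pictures are saved under pics/ and viewed, and the job is handed in when it is done.

```bash
mkdir -p pics; python3 - <<'E'
from rig import ctrl, vision
import cv2,numpy as np
s=ctrl.sense(); print({k:np.round(v,3).tolist() for k,v in s.items()})
for n in ("scene","top"):
    c=vision.capture(n); cv2.imwrite(f"pics/{n}0.png",c["image"][:,:,::-1]); print(n,c["mtx"].tolist(),np.round(c["R"],4).tolist(),np.round(c["t"],1).tolist())
    np.savez(f"{n}0.npz",**{k:np.array(v) for k,v in c.items()})
E
```

```text
{'time_s': 0.0, 'joints': [1.049, 0.313, 1.498, -0.0, 1.331, -0.223], 'dq': [0.0, 0.001, 0.001, -0.001, -0.002, -0.001], 'tau': [0.001, -41.226, -25.975, -0.0, 0.004, 0.0], 'eef_pos': [154.428, 501.51, 238.737], 'ee_rot': [0.699, 0.105, 0.699, -0.106], 'force': [-0.722, 0.152, 0.707], 'wrist_torque': [0.018, 0.01, -0.018], 'grip_width': 0.999}
scene [[435.46262847965727, 0.0, 250.16266159391697], [0.0, 435.46262847965727, 191.58292161417035], [0.0, 0.0, 1.0]] [[0.2683, 0.9631, -0.0206], [0.6648, -0.2005, -0.7196], [-0.6972, 0.1794, -0.694]] [-184.3, -332.2, 1526.7]
top [[406.61242851277615, 0.0, 259.6372914567396], [0.0, 406.61242851277615, 189.39466311015312], [0.0, 0.0, 1.0]] [[-0.009, -0.9999, -0.0078], [-0.9968, 0.0096, -0.0789], [0.079, 0.007, -0.9969]] [27.5, 595.8, 1138.0]
```

View pics/scene0.png

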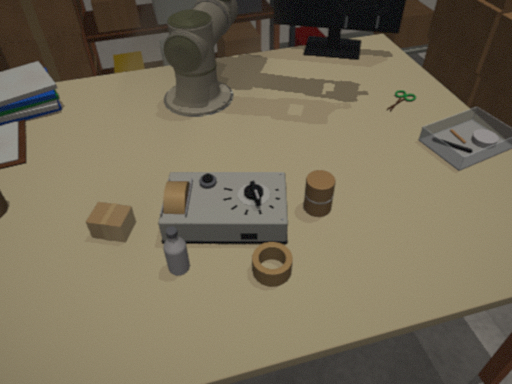

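View pics/top0.png

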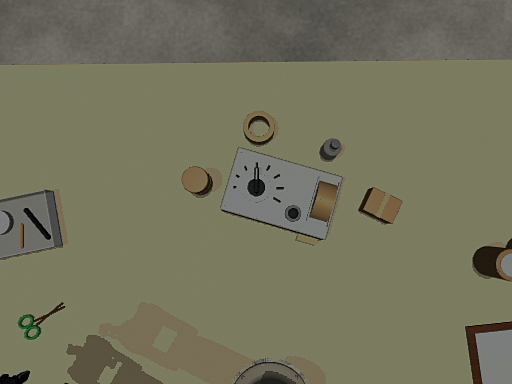

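The top view shows the dispenser around px (282,193), hub at (256,187), button at (293,213), the roll at (324,201), and the pointer aiming up (+x) at (257,165). I'll enlarge it.

```bash
python3 - <<'E'
import cv2
a=cv2.imread("pics/top0.png")[140:250,170:350]; cv2.imwrite("pics/top0z.png",cv2.resize(a,None,fx=4.4,fy=4.4,interpolation=cv2.INTER_CUBIC))
a=cv2.imread("pics/scene0.png")[160:250,150:350]; cv2.imwrite("pics/scene0z.png",cv2.resize(a,None,fx=4,fy=4,interpolation=cv2.INTER_CUBIC))
E
```

```text
(no output)
```

View pics/top0z.png

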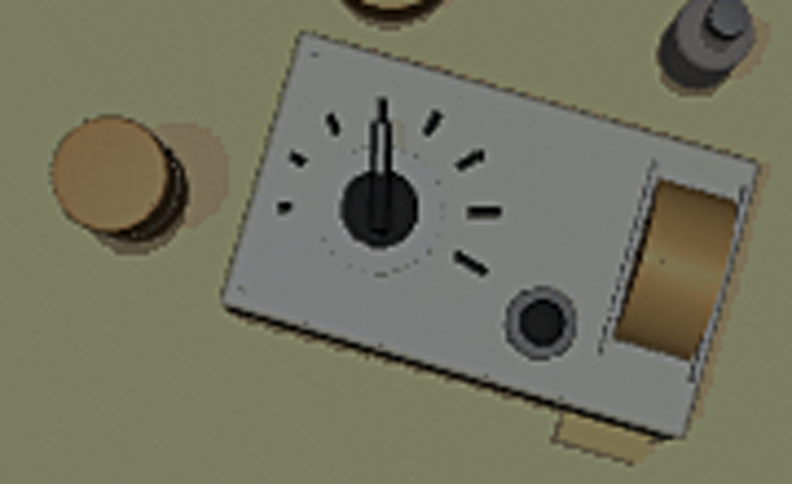

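View pics/scene0z.png

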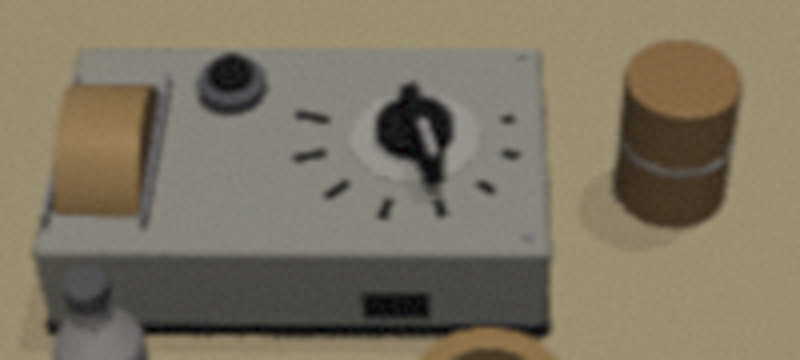

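The pointer sits at the 4th mark (zoom (382,108)), so it needs two clicks to the 6th at zoom (470,160). Next I'll locate the dispenser and the bystanders.

```bash
cat > h.py <<'E'
import numpy as np
def cam(n): return np.load(n+".npz")
def ray(c,uv,z):
    d=np.linalg.inv(c["mtx"])@np.array([uv[0],uv[1],1.]); R,t=c["R"],c["t"]
    o=-R.T@t; d=R.T@d; return o+d*(z-o[2])/d[2]
def proj(c,X):
    p=c["mtx"]@(c["R"]@np.array(X,float)+c["t"]); return p[:2]/p[2]
E
python3 - <<'E'
from h import *
import cv2
c=cam("top0"); z=lambda p:(np.array(p)+.5)/4.4-.5+[170,140]
im=c["image"]; hsv=cv2.cvtColor(im,cv2.COLOR_RGB2HSV)
g=((hsv[...,1]<40)&(hsv[...,2]>85)).astype(np.uint8); g[:130]=0;g[250:]=0;g[:,:205]=0;g[:,355:]=0
g=cv2.morphologyEx(g,cv2.MORPH_OPEN,np.ones((3,3)))
cs,_=cv2.findContours(g,0,2); k=max(cs,key=cv2.contourArea); r=cv2.minAreaRect(k); print(r, cv2.boxPoints(r).tolist())
co=[ray(c,p,75) for p in cv2.boxPoints(r)]
co2=[ray(c,z(p),75) for p in [(302,33),(757,162),(684,437),(226,303)]]
for C in(co,co2):
  print(np.round(C,1).tolist(),'ctr',np.round(np.mean(C,0),1),'sides',[round(float(np.linalg.norm(C[i]-C[i-1])),1) for i in range(4)],'ang',[round(float(np.degrees(np.arctan2(*(C[i]-C[i-1])[[1,0]]))),1) for i in range(4)])
btn=ray(c,z((541,322)),85);hub=ray(c,z((379,209)),90)
print('btn',btn,'hub',hub,'vec',btn-hub)
s=cam("scene0"); zs=lambda p:(np.array(p)+.5)/4-.5+[150,160]
print('scene hub',ray(s,zs((415,130)),88),'btn',ray(s,zs((232,73)),88))
mk=[(284,207),(297,158),(333,123),(382,108),(432,122),(470,160),(484,212),(470,264)]
M=np.array([ray(c,z(p),75) for p in mk]);
ms=[(508,119),(511,154),(485,187),(441,208),(384,208),(338,189),(309,157),(312,117)]
M2=np.array([ray(s,zs(p),75) for p in ms])
L=np.array([55+(8+2*i)/2 for i in range(8)]);a=np.radians(105-30*np.arange(8))
P=np.c_[-5+L*np.cos(a),70+L*np.sin(a)]
for Q in(M[:,:2],M2[:,:2]):
  A,B=P-P.mean(0),Q-Q.mean(0); th=np.arctan2((A[:,0]*B[:,1]-A[:,1]*B[:,0]).sum(),(A*B).sum())
  Rm=np.array([[np.cos(th),-np.sin(th)],[np.sin(th),np.cos(th)]]);t=Q.mean(0)-Rm@P.mean(0)
  print('yaw',np.degrees(th),'org',t,'res',np.abs(P@Rm.T+t-Q).max(),'axis',Rm@[-5,70]+t,'btn',Rm@[-45,-45]+t)
print('tip top',ray(c,z((382,122)),107),'scene',ray(s,zs((434,180)),107))
E
```

```text
((281.04864501953125, 192.83135986328125), (109.49693298339844, 64.72624969482422), 16.090816497802734) [[219.47523498535156, 208.75250244140625], [237.41481018066406, 146.56198120117188], [342.6220703125, 176.91021728515625], [324.6824951171875, 239.10073852539062]]
[[540.2, 131.4, 75.0], [710.9, 81.8, 75.0], [624.0, -205.5, 75.0], [455.6, -152.8, 75.0]] ctr [582.7 -36.3  75. ] sides [296.6, 177.8, 300.1, 176.4] ang [73.4, -16.2, -106.8, 162.7]
[[709.3, 79.5, 75.0], [625.3, -202.9, 75.0], [456.1, -153.9, 75.0], [540.9, 127.3, 75.0]] ctr [582.9 -37.5  75. ] sides [175.1, 294.5, 176.2, 293.7] ang [-15.9, -106.6, 163.9, 73.2]
btn [527.13514174 -66.5296888   85.        ] hub [597.03414576  31.92028659  90.        ] vec [-69.89900401 -98.44997539  -5.        ]
scene hub [606.77272571  32.27159644  88.        ] btn [524.44380098 -63.2398431   88.        ]
yaw -17.078056829225606 org [582.84717259 -36.3528091 ] res 0.9129565974556044 axis [598.62484255  32.02895112] btn [526.61608114 -66.15321773]
yaw -16.717215515631413 org [583.63455913 -34.5479992 ] res 0.9313233999599149 axis [598.98125968  33.93176994] btn [527.59226066 -64.70195055]
tip top [648.40984408  29.38792438 107.        ] scene [668.25007362  26.34246462 107.        ]
```

```bash
cat >> h.py <<'E'
from scipy.spatial.transform import Rotation as Ro
ORG=np.array([583.2,-35.5]);YAW=np.radians(-16.9);AX=np.array([598.8,33.]);BT=np.array([527.1,-65.4])
def Rt(s): w,x,y,z=s["ee_rot"]; return Ro.from_quat([x,y,z,w])
def todo(s,tgt,yawz=None):
    """tool shift (m) to world target mm"""
    return np.round(Rt(s).inv().apply(np.array(tgt)-s["eef_pos"])/1000,4)
E
python3 - <<'E'
from h import *
from rig import ctrl,vision
import cv2
s=ctrl.sense(); print(np.round(Rt(s).as_matrix(),3)); print(ctrl.sense()["time_s"], todo(s,[636,80,200]))
w=vision.capture("wrist"); cv2.imwrite("pics/w0.png",w["image"][:,:,::-1]); print(w["mtx"],np.round(w["hand_eye"],3))
c=cam("top0")
for n,uv,h in(("round",(195,179),100),("box",(381,205),60),("roll",(259,127),48),("glue",(335,144),130)): print(n,ray(c,uv,h))
E
```

```text
[[-0.001  0.294  0.956]
 [-0.001  0.956 -0.294]
 [-1.    -0.001 -0.   ]]
0.1 [ 0.0389 -0.2611  0.5843]
[[297.31863964   0.         254.69931891]
 [  0.         297.31863964 191.57339442]
 [  0.           0.           1.        ]] [[ 1.0000e-03 -2.8400e-01  9.5900e-01 -1.3471e+02]
 [ 1.0000e+00 -0.0000e+00 -1.0000e-03  4.3000e-01]
 [ 1.0000e-03  9.5900e-01  2.8400e-01 -7.2265e+01]
 [ 0.0000e+00  0.0000e+00  0.0000e+00  1.0000e+00]]
round [619.55121898 194.22607583 100.        ]
box [ 546.85481766 -311.93741702   60.        ]
roll [771.31174772  22.00986177  48.        ]
glue [ 704.72854225 -176.83070688  130.        ]
```

View pics/w0.png

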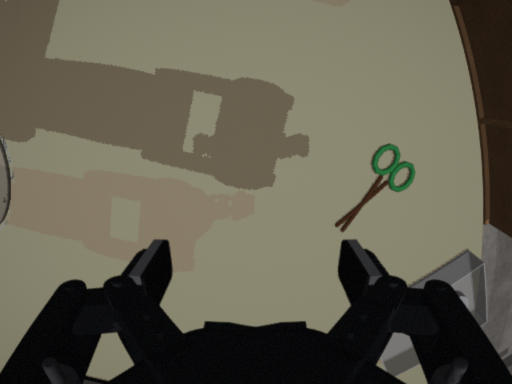

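Fingers are visible at px (155,265) and (355,265), pads facing each other along tool y. Tool z already lies along the dispenser's x axis (-17°). I'll travel to a hover left of the pointer while shutting the jaws.

```bash
python3 -m jog '[[[0.002,-0.022,0.048,0,0,0],[0.002,-0.022,0.048,0,0,0],[0.002,-0.022,0.048,0,0,0],[0.002,-0.022,0.048,0,0,0],[0.002,-0.022,0.048,0,0,0],[0.002,-0.022,0.048,0,0,0],[0.002,-0.022,0.048,0,0,0],[0.002,-0.022,0.048,0,0,0],[0.002,-0.022,0.048,0,0,0],[0.002,-0.022,0.048,0,0,0],[0.002,-0.022,0.048,0,0,0],[0.002,-0.02,0.048,0,0,0]]]' 255 40
python3 - <<'E'
from h import *
from rig import ctrl,vision
import cv2
s=ctrl.sense();print(s["time_s"],s["eef_pos"],s["force"],s["grip_width"],s["joints"],Rt(s).as_matrix().round(3).tolist())
w=vision.capture("wrist"); cv2.imwrite("pics/w1.png",w["image"][:,:,::-1])
# target: dispenser-relative; pointer angle -1.9deg, r=42, tangential offset to left 40
a=np.radians(-1.9);p=AX+42*np.array([np.cos(a),np.sin(a)])+40*np.array([-np.sin(a),np.cos(a)]);print(p,todo(s,[*p,130]))
E
```

```text
time_s: 1.65
eef_pos: [629.0, 80.4, 215.0]
ee_rot: [0.699, 0.105, 0.699, -0.105]
force: [0.3, 0.7, 1.0]
grip_width: -0.002
1.65 [628.98032812  80.40612902 214.98369364] [0.26425879 0.72028367 1.0178753 ] -0.0019287126454071912 [-5.73326729e-02  5.75079575e-01  1.16995382e+00  6.31732933e-05
  1.39696149e+00 -1.32900516e+00] [[-0.0, 0.295, 0.956], [0.0, 0.956, -0.295], [-1.0, -0.0, -0.0]]
[642.10311621  71.58549115] [ 0.085  -0.0046  0.0152]
```

View pics/w1.png

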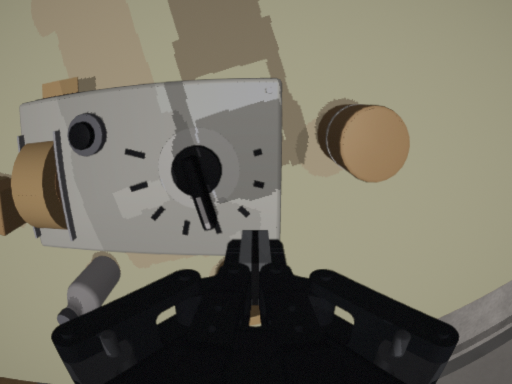

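Wrist view: hub at (196,170), pointer tip at (207,228), button at (82,135), and shut fingers at (256,245) just right of the pointer. I'll cross-check the axis and triangulate the button's height.

```bash
cat >> h.py <<'E'
def wray(w,s,uv):
    K=w["mtx"];d=np.array([(uv[0]-K[0,2])/K[0,0],(uv[1]-K[1,2])/K[1,1]]);r=np.linalg.norm(d)
    v=np.array([*(d/r*np.sin(r)),np.cos(r)]);H=np.array(w["hand_eye"]);R=Rt(s)
    return np.array(s["eef_pos"])+R.apply(H[:3,3]), R.apply(H[:3,:3]@v)
def wpl(w,s,uv,z):
    o,d=wray(w,s,uv); return o+d*(z-o[2])/d[2]
E
python3 - <<'E'
from h import *
from rig import ctrl,vision
import cv2
s=ctrl.sense();w=vision.capture("wrist");im=w["image"][:,:,::-1]
cv2.imwrite("pics/w1z.png",cv2.resize(im[100:170,50:150],None,fx=7,fy=7,interpolation=cv2.INTER_CUBIC))
cv2.imwrite("pics/w1f.png",cv2.resize(im[130:290,140:340],None,fx=3.5,fy=3.5,interpolation=cv2.INTER_CUBIC))
print('hub@87',wpl(w,s,(196,170),95)[:2],'corner@75 (280,80)',wpl(w,s,(280,80),75),(281,254),wpl(w,s,(281,254),75))
c=cam("top0"); 
for h in(80,85,90,95,100): print(h,wpl(w,s,(81,135.5),h)[:2],ray(c,((541.5)/4.4-.5+170,322.5/4.4-.5+140),h)[:2])
E
```

```text
hub@87 [600.35871371  31.54876947] corner@75 (280,80) [546.97391671 126.49574641  75.        ] (281, 254) [713.33016002  79.12002548  75.        ]
80 [529.57530448 -77.05215766] [527.23937651 -66.89600182]
85 [530.20270004 -73.78805937] [527.13514174 -66.5296888 ]
90 [530.83009559 -70.52396107] [527.03090697 -66.16337577]
95 [531.45749115 -67.25986278] [526.9266722  -65.79706275]
100 [532.08488671 -63.99576448] [526.82243744 -65.43074973]
```

View pics/w1z.png

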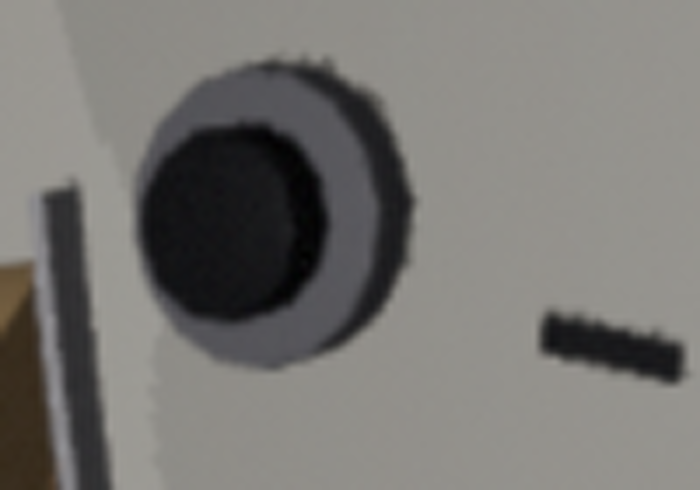

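View pics/w1f.png

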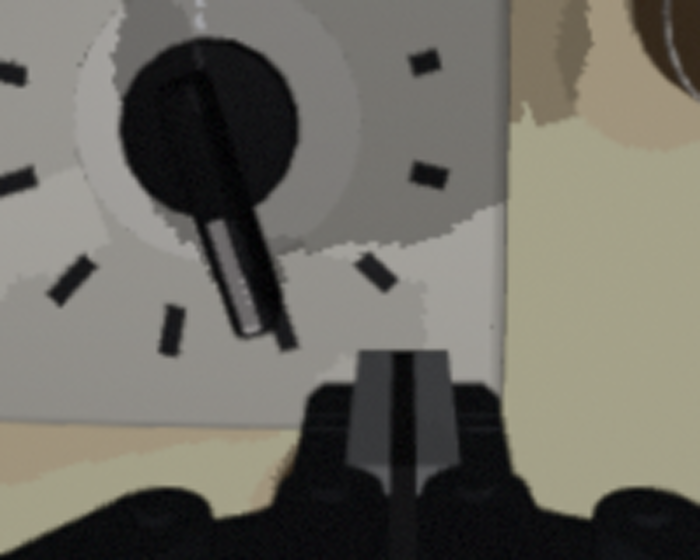

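The hub ray (600.4,31.5) agrees with the axis (598.8,33). The button top comes out near z 97. Now I'll turn the tool to line up with the pointer (-15° about x) and descend beside it.

```bash
python3 -m jog '[[[0.02,-0.002,0.007,-0.131,0,0],[0.02,-0.001,0.007,-0.131,0,0],[0.02,0,0,0,0,0],[0.015,0,0,0,0,0],[0.012,0,0,0,0,0],[0.01,0,0,0,0,0],[0.008,0,0,0,0,0],[0,0,0,0,0,0]]]'
cat > look.py <<'E'
import sys
from h import *
from rig import ctrl,vision
import cv2
n,th=sys.argv[1],float(sys.argv[2])
s=ctrl.sense();print(round(s["time_s"],2),np.round(s["eef_pos"],1),np.round(s["force"],1),'tool yaw',np.degrees(np.arctan2(*Rt(s).as_matrix()[[1,0],2])).round(2))
for k,box,f in (("wrist",(100,300,130,380),3),("scene",(160,260,190,340),5)):
    w=vision.capture(k);im=w["image"][:,:,::-1];a,b,c,d=box
    cv2.imwrite(f"pics/{n}_{k}.png",cv2.resize(im[a:b,c:d],None,fx=f,fy=f,interpolation=cv2.INTER_CUBIC))
t=np.radians(th);v=np.array(s["eef_pos"])[:2]-AX;u=np.array([np.cos(t),np.sin(t)]);l=np.array([-u[1],u[0]]);print('radial',v@u,'left',v@l)
E
python3 look.py a -1.9
```

```text
time_s: 2.75
eef_pos: [640.6, 75.7, 109.8]
ee_rot: [0.707, 0.013, 0.707, -0.013]
force: [-0.6, -0.8, 0.2]
grip_width: -0.0
2.75 [640.6  75.7 109.8] [-0.6 -0.8  0.2] tool yaw -2.11
radial 40.33356575124209 left 44.03356036843793
```

View pics/a_wrist.png

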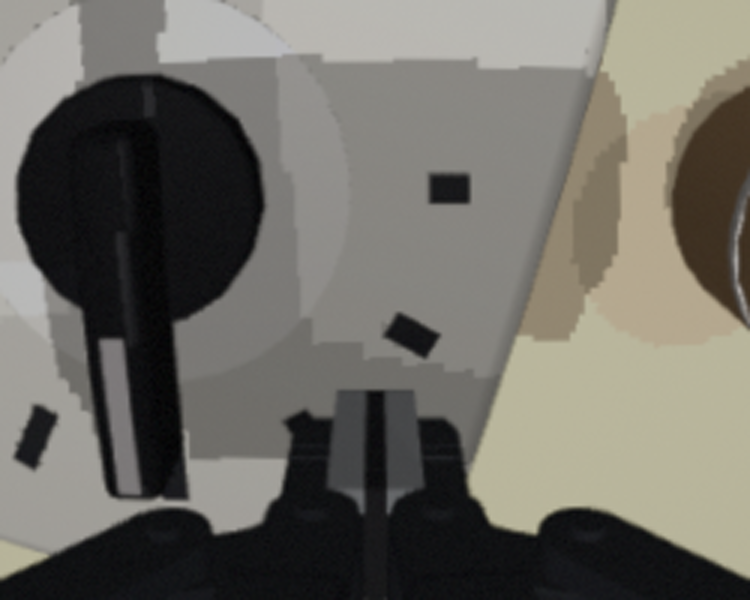

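View pics/a_scene.png

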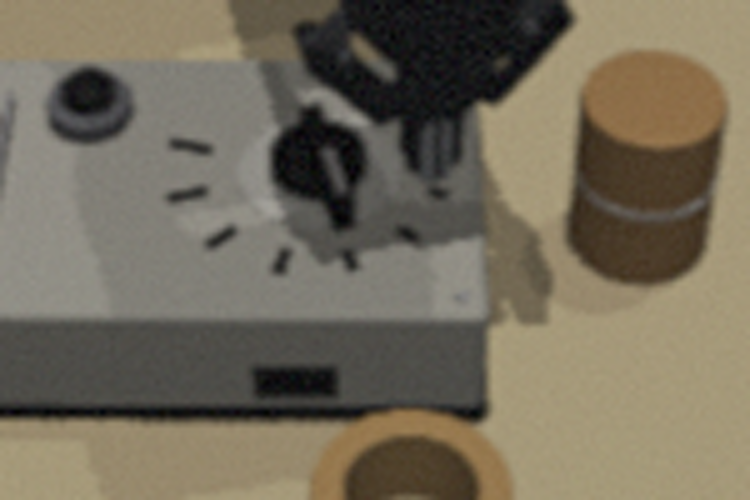

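The pointer runs straight down the wrist view ((110,200)→(125,495) zoomed), with the fingers clear to its right at (375,440). I'll lower them to flank height and approach.

```bash
python3 -m jog '[[[0.006,-0.004,0.0005,0,0,0],[0.005,-0.004,0.0005,0,0,0],[0,-0.004,0.0005,0,0,0],[0,-0.003,0,0,0,0],[0,-0.003,0,0,0,0],[0,-0.002,0,0,0,0],[0,-0.001,0,0,0,0],[0,-0.001,0,0,0,0],[0,0,0,0,0,0]]]'
python3 look.py b -1.9
```

```text
time_s: 3.98
eef_pos: [641.4, 53.6, 99.3]
ee_rot: [0.707, 0.013, 0.707, -0.013]
force: [0.1, -0.7, -0.6]
grip_width: -0.005
3.98 [641.4  53.6  99.3] [ 0.1 -0.7 -0.6] tool yaw -2.11
radial 41.93326307823904 left 22.023741680196018
```

View pics/b_wrist.png

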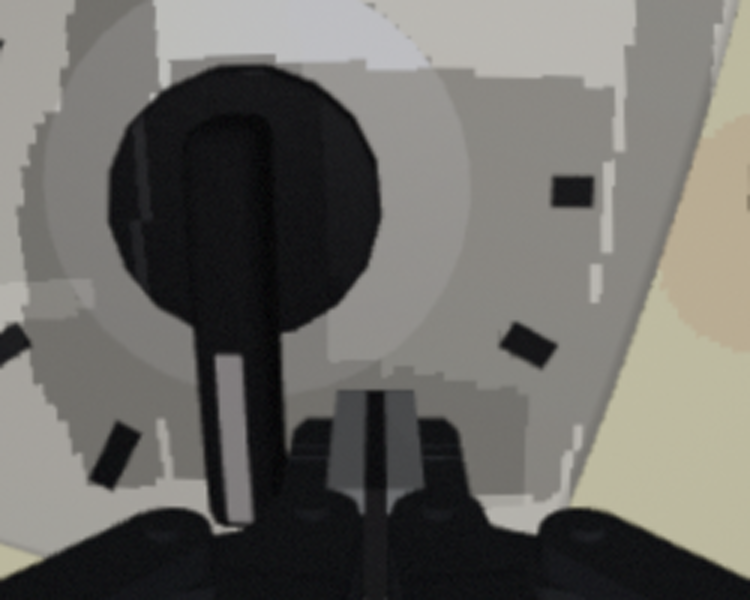

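The finger's outer face at (290,440) almost touches the pointer flank at (285,440), with no force yet. I'll push in an arc round the axis, 2° a row.

```bash
python3 -m jog '[[[0,-0.0015,0,0,0,0],[0,-0.0015,0.0007,0.035,0,0],[0,-0.0015,0.0007,0.035,0,0],[0,-0.0015,0.0007,0.035,0,0],[0,-0.0015,0.0007,0.035,0,0]]]'
python3 -m jog '[[[0,-0.0015,0.0007,0.035,0,0],[0,-0.0015,0.0007,0.035,0,0],[0,-0.0015,0.0007,0.035,0,0],[0,0,0,0,0,0]]]'
python3 look.py c -15.9
```

```text
time_s: 4.7
eef_pos: [643.7, 46.0, 99.3]
ee_rot: [0.704, 0.063, 0.704, -0.063]
force: [-0.2, 2.5, 0.5]
grip_width: -0.001
time_s: 5.2
eef_pos: [644.7, 40.7, 99.3]
ee_rot: [0.7, 0.099, 0.7, -0.1]
force: [-0.3, 1.1, -0.0]
grip_width: -0.0
5.2 [644.7  40.7  99.3] [-0.3  1.1 -0. ] tool yaw -16.19
radial 42.0890646251918 left 19.967348507600946
```

View pics/c_wrist.png

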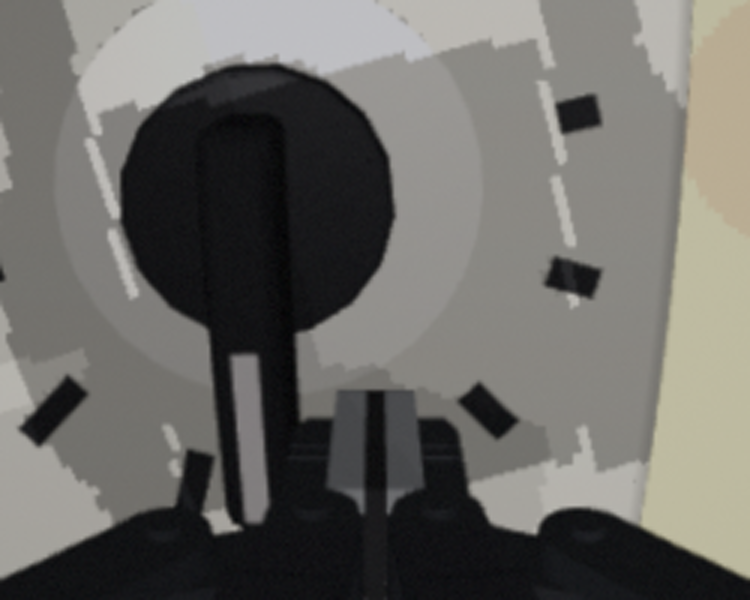

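The pointer has followed the finger to about halfway between marks 4 and 5, with force down to 1 N as expected near the crest. Two more rows should snap it.

```bash
python3 -m jog '[[[0,-0.0015,0.0007,0.035,0,0],[0,-0.0015,0.0007,0.035,0,0],[0,0,0,0,0,0]]]'
python3 look.py d -19.9
```

```text
time_s: 5.68
eef_pos: [645.2, 37.5, 99.3]
ee_rot: [0.696, 0.124, 0.696, -0.124]
force: [0.7, 0.3, -0.7]
grip_width: 0.001
5.67 [645.2  37.5  99.3] [ 0.7  0.3 -0.7] tool yaw -20.21
radial 42.073909881828264 left 20.03623293474166
```

View pics/d_wrist.png

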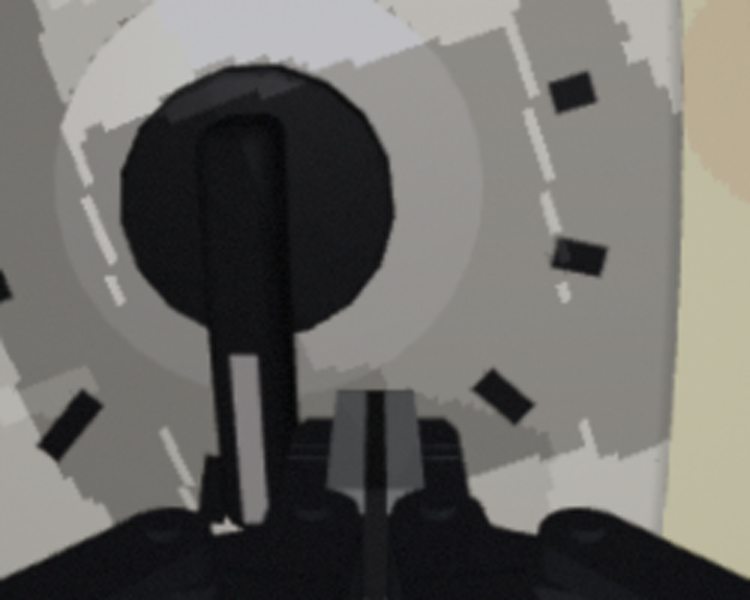

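```bash
python3 -m jog '[[[0,-0.0015,0.0007,0.035,0,0],[0,0,0,0,0,0],[0,0,0,0,0,0]]]'
python3 look.py e -21.9
```

```text
time_s: 6.15
eef_pos: [645.3, 36.1, 99.3]
ee_rot: [0.694, 0.136, 0.694, -0.136]
force: [0.2, -0.3, 0.6]
grip_width: 0.001
6.15 [645.3  36.1  99.3] [ 0.2 -0.3  0.6] tool yaw -22.15
radial 41.99902237011248 left 20.27195045934362
```

View pics/e_wrist.png

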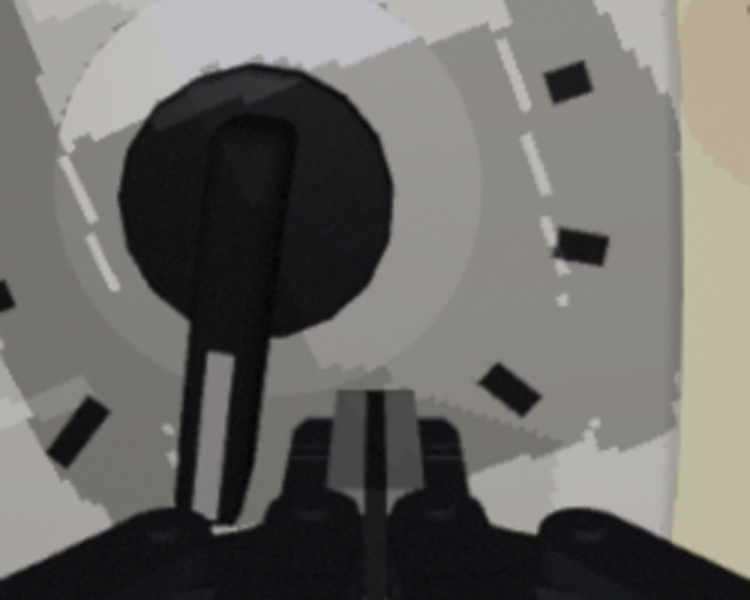

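The pointer has snapped ahead of the finger to mark 5 and there is a gap at (270,440). Next is the second click.

```bash
python3 -m jog '[[[0,-0.0015,0.0007,0.035,0,0],[0,-0.0015,0.0007,0.035,0,0],[0,-0.0015,0.0007,0.035,0,0],[0,-0.0015,0.0007,0.035,0,0],[0,-0.0015,0.0007,0.035,0,0],[0,-0.0015,0.0007,0.035,0,0],[0,-0.0015,0.0007,0.035,0,0],[0,-0.0015,0.0007,0.035,0,0],[0,0,0,0,0,0]]]'
python3 look.py f -37.9
python3 -m jog '[[[0,-0.0015,0.0007,0.035,0,0],[0,-0.0015,0.0007,0.035,0,0],[0,-0.0015,0.0007,0.035,0,0],[0,0,0,0,0,0]]]'
python3 look.py g -43.9
```

```text
time_s: 7.38
eef_pos: [644.3, 22.9, 99.3]
ee_rot: [0.668, 0.232, 0.668, -0.232]
force: [1.8, 1.4, -0.3]
grip_width: -0.002
7.38 [644.3  22.9  99.3] [ 1.8  1.4 -0.3] tool yaw -38.24
radial 42.13829693134074 left 20.004694834163065
time_s: 7.98
eef_pos: [642.9, 17.9, 99.3]
ee_rot: [0.655, 0.266, 0.655, -0.267]
force: [0.2, 0.4, 0.1]
grip_width: -0.001
7.97 [642.9  17.9  99.3] [0.2 0.4 0.1] tool yaw -44.27
radial 42.25451608489952 left 19.68318954028471
```

View pics/g_wrist.png

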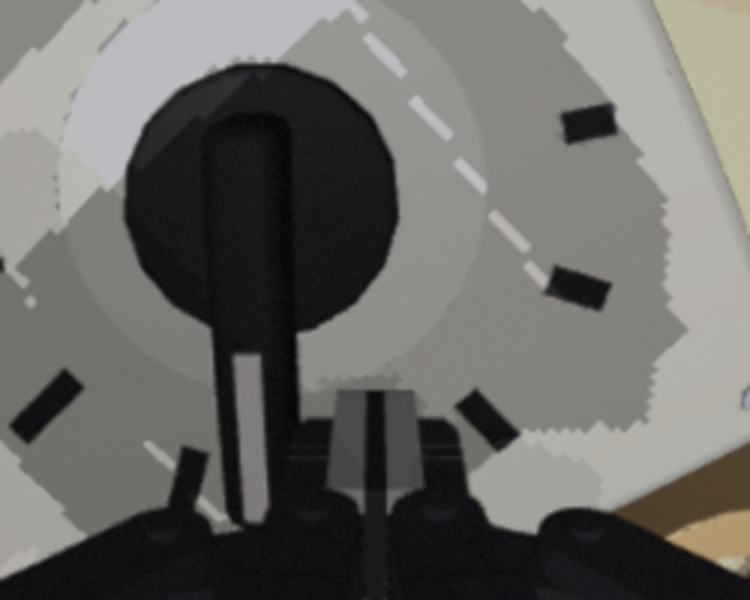

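The pointer is still flush with the finger (at about -44°) and the crest is at -47°. I'll push on a few more degrees, then pause.

```bash
python3 -m jog '[[[0,-0.0015,0.0007,0.035,0,0],[0,-0.0015,0.0007,0.035,0,0],[0,-0.0008,0.0003,0.018,0,0],[0,0,0,0,0,0],[0,0,0,0,0,0],[0,0,0,0,0,0]]]'
python3 look.py h -48.9
```

```text
time_s: 8.82
eef_pos: [641.5, 14.3, 99.3]
ee_rot: [0.643, 0.295, 0.643, -0.295]
force: [-0.3, 0.7, 0.9]
grip_width: -0.0
8.82 [641.5  14.3  99.3] [-0.3  0.7  0.9] tool yaw -49.26
radial 42.13872167865145 left 19.91656332395992
```

View pics/h_wrist.png

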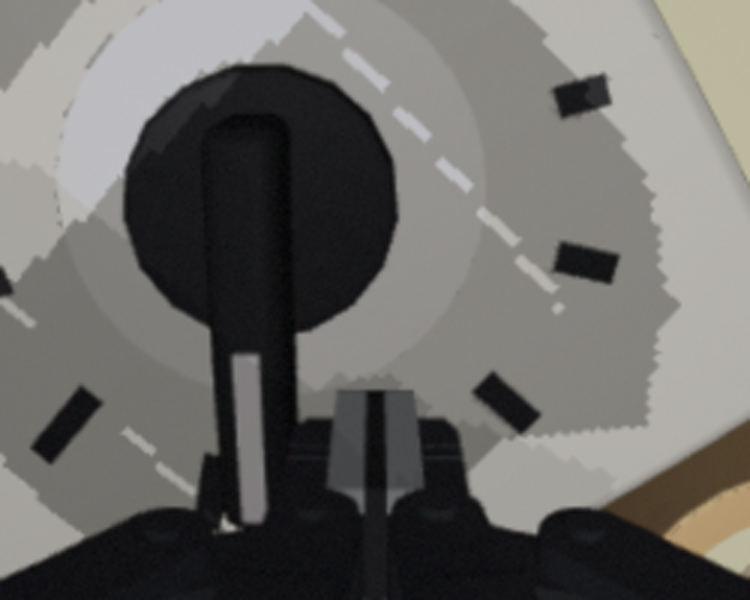

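```bash
python3 -m jog '[[[0,-0.0015,0.0007,0.035,0,0],[0,-0.0008,0.0003,0.018,0,0],[0,0,0,0,0,0],[0,0,0,0,0,0],[0,0,0,0,0,0]]]'
python3 look.py i -51.9
```

```text
time_s: 9.55
eef_pos: [640.4, 12.1, 99.3]
ee_rot: [0.635, 0.312, 0.635, -0.312]
force: [-0.3, 0.4, -0.9]
grip_width: 0.002
9.55 [640.4  12.1  99.3] [-0.3  0.4 -0.9] tool yaw -52.29
radial 42.125821807110555 left 19.859387987311134
```

View pics/i_wrist.png

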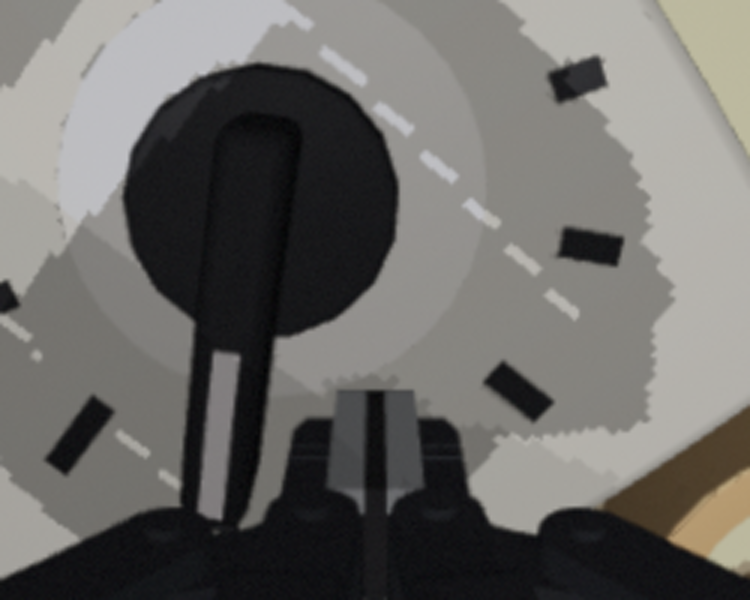

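It snapped to mark 6. I'll back away from the pointer, lift, and check.

```bash
python3 -m jog '[[[0,0.008,0,0,0,0],[0,0.008,0,0,0,0],[-0.03,0,0,-0.15,0,0],[-0.04,0,0,-0.15,0,0],[-0.04,0,-0.04,-0.15,0,0],[0,-0.03,-0.04,-0.16,0,0],[0,-0.03,-0.04,0,0,0],[0,-0.03,0,0,0,0],[0,0,0,0,0,0],[0,0,0,0,0,0]]]'
python3 look.py j -61.9
python3 - <<'E'
from h import *
from rig import ctrl,vision
import cv2
s=ctrl.sense()
for k in("wrist","top"):
  w=vision.capture(k);cv2.imwrite(f"pics/j2_{k}.png",w["image"][:,:,::-1])
print(s["eef_pos"],todo(s,[*BT,115]))
E
```

```text
time_s: 10.9
eef_pos: [515.7, -9.0, 209.4]
ee_rot: [0.699, 0.107, 0.699, -0.107]
force: [0.4, -0.2, 0.2]
grip_width: -0.002
10.9 [515.7  -9.  209.4] [ 0.4 -0.2  0.2] tool yaw -17.35
radial -2.082847060447736 left -93.1278058759443
[515.55229105  -8.78382521 209.16148069] [ 0.0941 -0.0506  0.0279]
```

View pics/j2_wrist.png

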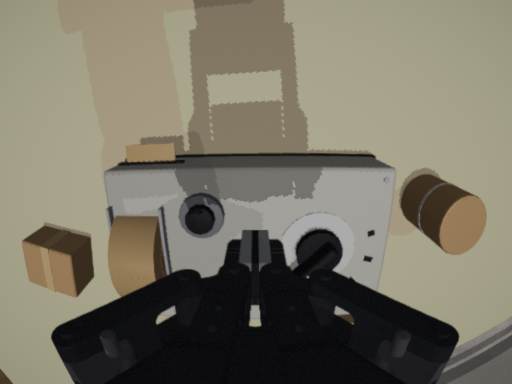

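View pics/j_scene.png

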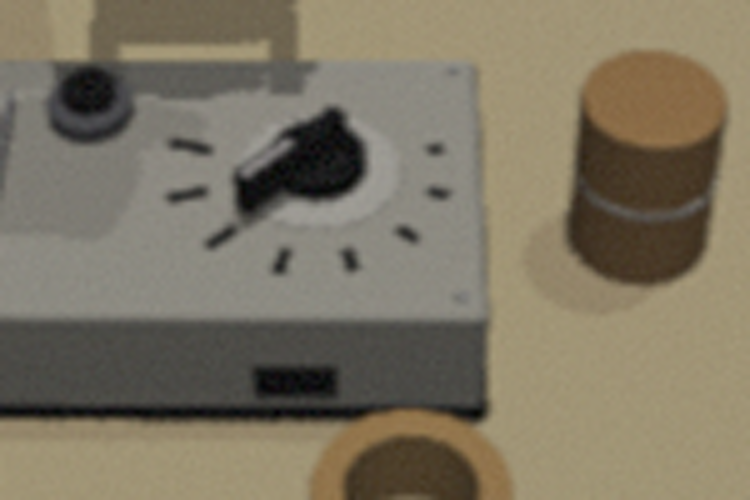

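Scene view: the pointer (240,190) aims at the third mark from the long end (220,238), which is the sixth. Next I'll refine the button position.

```bash
python3 - <<'E'
from h import *
from rig import ctrl,vision
import cv2
s=ctrl.sense();w=vision.capture("wrist");im=w["image"][:,:,::-1]
cv2.imwrite("pics/k.png",cv2.resize(im[185:245,170:240],None,fx=9,fy=9,interpolation=cv2.INTER_CUBIC))
for h in(85,90,95,100): print(h,wpl(w,s,(200.5,219.5),h)[:2], 'axis chk',wpl(w,s,(319,250),h)[:2])
E
```

```text
85 [530.62933356 -67.25119368] axis chk [596.42854438  32.96908721]
90 [529.00544985 -65.70101739] axis chk [593.53368583  32.58341267]
95 [527.38156615 -64.15084109] axis chk [590.63882727  32.19773814]
100 [525.75768245 -62.6006648 ] axis chk [587.74396871  31.8120636 ]
```

View pics/k.png

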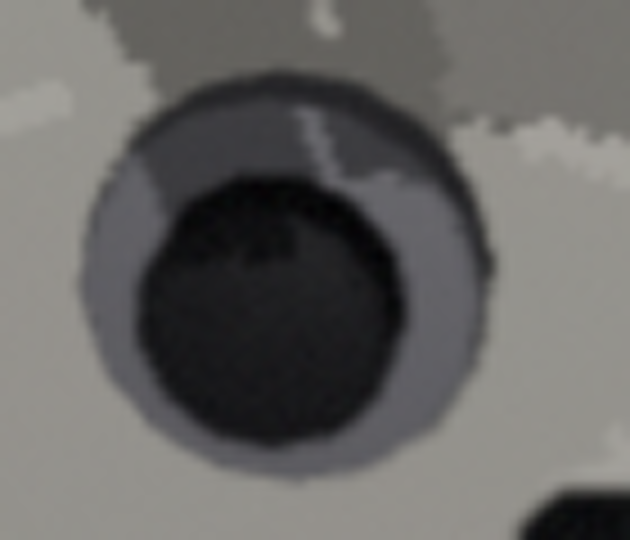

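The button centre agrees to about 2 mm across views, at (527.3,-65.4). I'll move over it and stop above.

```bash
python3 -m jog '[[[0.01,-0.025,0.014,0,0,0],[0.01,-0.026,0.014,0,0,0],[0.02,0,0,0,0,0],[0.02,0,0,0,0,0],[0.02,0,0,0,0,0],[0.01,0,0,0,0,0],[0.005,0,0,0,0,0],[0,0,0,0,0,0]]]'
python3 look.py l -61.9
python3 -c "
from h import *
from rig import ctrl
print(todo(ctrl.sense(),[527.3,-65.4,105]))"
```

```text
time_s: 12.15
eef_pos: [526.8, -66.5, 114.5]
ee_rot: [0.699, 0.107, 0.699, -0.107]
force: [0.6, -0.4, 0.9]
grip_width: 0.004
12.15 [526.8 -66.5 114.5] [ 0.6 -0.4  0.9] tool yaw -17.35
radial 53.848626717635675 left -110.38838605772989
[ 0.0099  0.0012 -0.    ]
```

View pics/l_wrist.png

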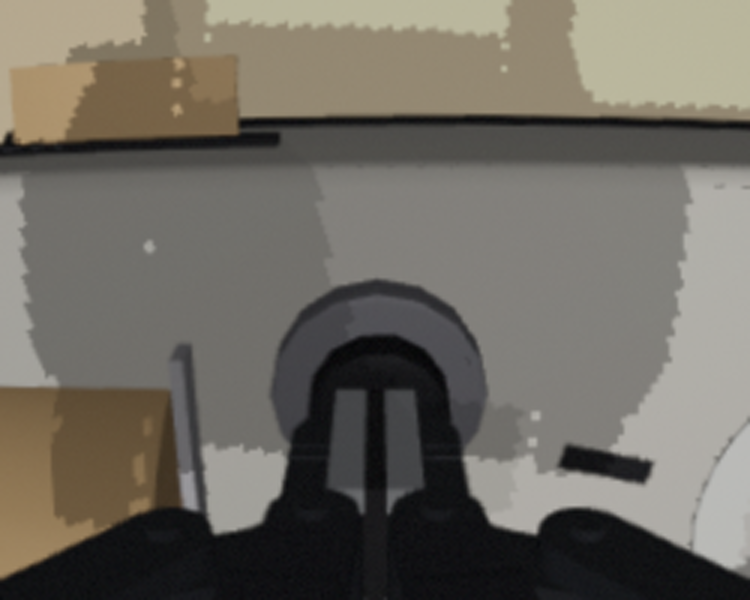

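The fingers are centred on the button ((375,390) vs button centre (378,400)). Descending in small steps while watching the force.

```bash
for i in 1; do :; done; python3 -m jog '[[[0.003,0.001,0,0,0,0],[0.003,0,0,0,0,0],[0.002,0,0,0,0,0],[0,0,0,0,0,0]]]'
python3 -m jog '[[[0.002,0,0,0,0,0],[0,0,0,0,0,0]]]'
python3 -m jog '[[[0.002,0,0,0,0,0],[0,0,0,0,0,0]]]'
```

```text
time_s: 12.75
eef_pos: [526.8, -65.5, 106.1]
ee_rot: [0.699, 0.107, 0.699, -0.107]
force: [0.0, 0.2, 0.3]
grip_width: -0.0
time_s: 13.0
eef_pos: [527.1, -65.6, 104.4]
ee_rot: [0.699, 0.107, 0.699, -0.107]
force: [0.0, 0.8, 0.9]
grip_width: -0.002
time_s: 13.25
eef_pos: [527.0, -65.6, 102.4]
ee_rot: [0.699, 0.107, 0.699, -0.107]
force: [-0.4, -0.4, 2.1]
grip_width: -0.003
```

Contact is at about TCP z 103 (2 N). I'll press on in 1.5–2 mm steps.

```bash
python3 -m jog '[[[0.002,0,0,0,0,0],[0,0,0,0,0,0]]]'
python3 -m jog '[[[0.0015,0,0,0,0,0],[0,0,0,0,0,0]]]'
python3 -m jog '[[[0.0015,0,0,0,0,0],[0,0,0,0,0,0]]]'
```

```text
time_s: 13.5
eef_pos: [527.0, -65.6, 100.4]
ee_rot: [0.699, 0.107, 0.699, -0.107]
force: [0.1, 0.2, 4.2]
grip_width: 0.001
time_s: 13.75
eef_pos: [527.1, -65.6, 99.0]
ee_rot: [0.699, 0.107, 0.699, -0.107]
force: [-0.4, -0.1, 5.5]
grip_width: -0.002
time_s: 14.0
eef_pos: [527.2, -65.6, 98.8]
ee_rot: [0.699, 0.106, 0.699, -0.107]
force: [-5.5, 1.8, 18.7]
grip_width: -0.001
```

It bottomed at TCP z 98.9: 5.5 N of spring, then a hard stop at 18.7 N, after about 6 mm from contact. I'll look to see that it stopped on the button and not on the housing.

```bash
python3 - <<'E'
from rig import ctrl,vision
import cv2
for k,(a,b,c,d) in (("wrist",(180,280,200,310)),("scene",(150,210,170,250))):
    im=vision.capture(k)["image"][:,:,::-1][a:b,c:d]
    cv2.imwrite(f"pics/m_{k}.png",cv2.resize(im,None,fx=7,fy=7,interpolation=cv2.INTER_CUBIC))
print(ctrl.sense()["force"])
E
```

```text
[-5.32922194  2.019306   18.6312858 ]
```

View pics/m_wrist.png

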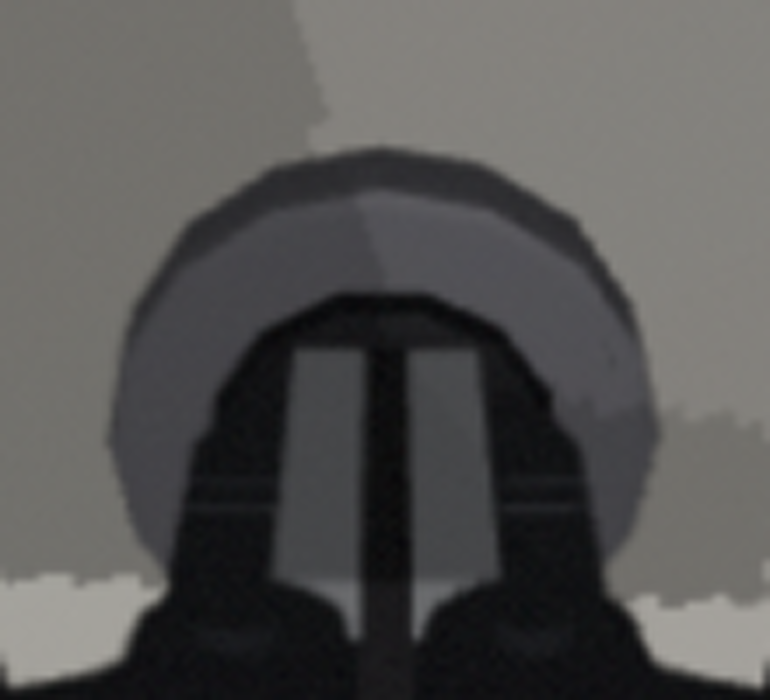

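View pics/m_scene.png

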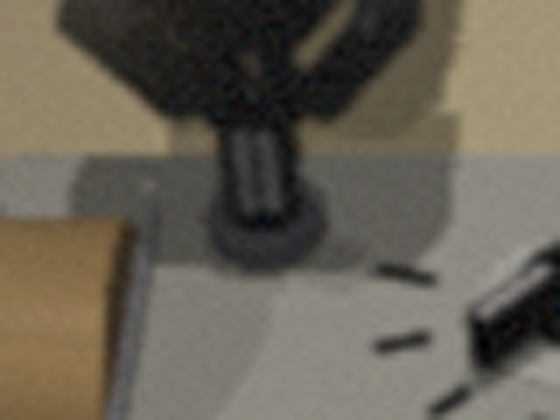

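The button is nearly flush and still slightly proud at (385,310), with the fingertip on it and clear of the housing, so it reached its own stop. Now I'll release and withdraw.

```bash
python3 -m jog '[[[-0.003,0,0,0,0,0],[-0.004,0,0,0,0,0],[-0.006,0,0,0,0,0],[-0.02,0,0,0,0,0],[-0.04,0,0,0,0,0],[-0.04,0,0,0,0,0],[-0.02,0,-0.04,0,0,0],[0,0,-0.05,0,0,0],[0,0,-0.05,0,0,0],[0,0,0,0,0,0],[0,0,0,0,0,0]]]'
python3 - <<'E'
from rig import ctrl,vision
import cv2
for k,(a,b,c,d),f in (("top",(100,250,170,410),3.3),("scene",(150,290,80,345),3)):
    im=vision.capture(k)["image"][:,:,::-1][a:b,c:d]
    cv2.imwrite(f"pics/n_{k}.png",cv2.resize(im,None,fx=f,fy=f,interpolation=cv2.INTER_CUBIC))
s=ctrl.sense();print(s["time_s"],s["force"],s["eef_pos"])
E
```

```text
time_s: 15.48
eef_pos: [393.7, -24.0, 230.5]
ee_rot: [0.699, 0.107, 0.699, -0.107]
force: [-0.2, -0.2, -0.7]
grip_width: -0.002
15.575 [0.43756773 0.30217561 0.3483037 ] [393.92744029 -24.08163066 230.23131591]
```

View pics/n_top.png

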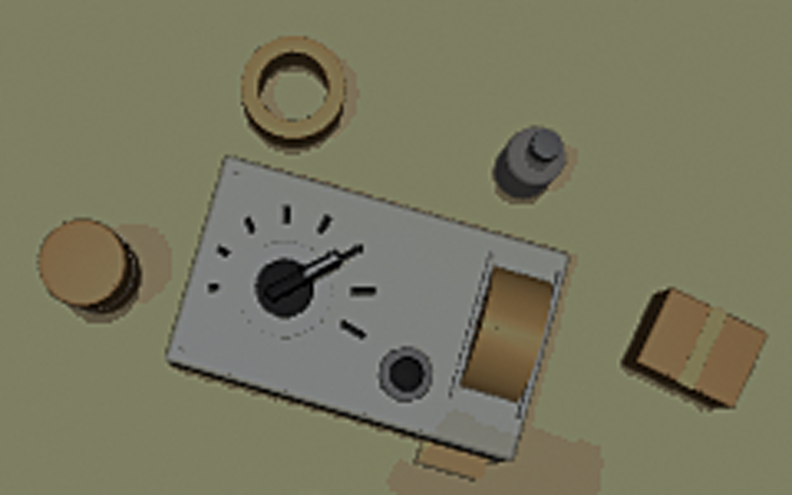

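View pics/n_scene.png

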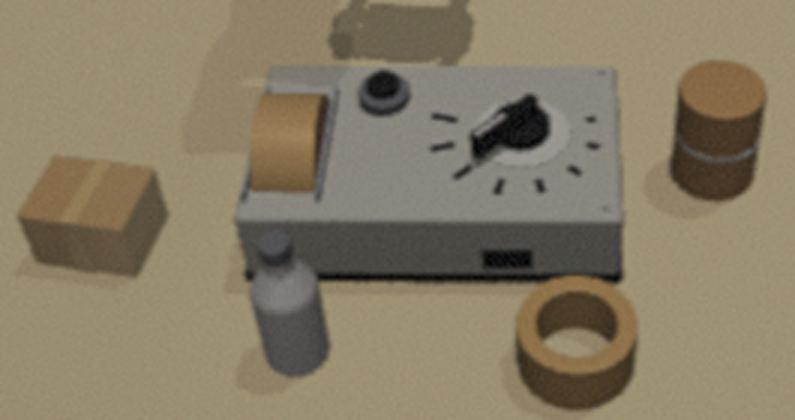

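The top view shows the pointer running exactly into the sixth mark (360,248). The button is up again, and the parcels, roll and bottle stand where they were.

```bash
python3 -c "
from rig import workorder
print(workorder.finish_job())"
```

```text
the job is handed in; nothing more can be done
None
```

The tape dispenser is set to its sixth length and the feed button was pressed once after that; I handed the job in at about 15.6 s of the 54 s allowed.

- **Selector:** it started at the fourth mark. I pushed the pointer clockwise two clicks with the shut fingertips, with no reading above about 2.5 N. The last top and scene pictures show it resting in line with the sixth mark.
- **Feed button:** I pressed it straight down about 6 mm, against 5.5 N of spring at the end, until it met a hard stop at 18.7 N vertical. A picture at the stop showed the fingertip on the button and clear of its housing. After release, the last pictures show the button standing up again.
- **Surroundings:** by eye, the parcels, spare roll and glue bottle stand where they began. The arm was clear of everything, and the force readings were close to zero.

No check failed. The camera views disagreed by about 2 mm on the selector axis and the button. The button's height from the images was rough, so I found its top by touch.

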